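Draw four nuts from the gravity feeder into the dipper and hold it up level

TASK

Take the wooden-handled dipper by its handle, hold it in the air under the lip of the blue nut feeder and press the red push plate back with the far side of the pan so that the gate opens and all four steel nuts slide into the pan. Then draw the dipper back clear of the feeder so that the gate springs shut, and finish still holding it up for me: at least 15 cm above the bench, level and steady, with all four nuts in it. Drop no nut and leave the other things on the bench where they are.

Things in the scene. Friction and masses are not known exactly. Their poses are not given: they have to be found in the camera images.
- dipper: loose catching dipper, about 150 g: bright round metal pan, 90 mm outside, 85 mm inside, rim 55 mm above its underside, upright wall, floor 4 mm thick; a straight dark wooden handle stands out level along its -x axis. Starts upright on the bench, handle towards the robot or up to 50 degrees to its right. Origin: centre of the pan's underside, z up
- dipper_grip (a point): point on the dipper's handle to hold it by: 85 mm from the pan's centre, at the handle's mid-height, 47 mm above the pan's underside. The wooden grip is a bar 14 mm wide and 14 mm high, running along the dipper's x axis from 61 to 146 mm from the pan's centre
- dipper_in (a point): centre of the top of the pan's floor, 4 mm above the dipper's underside
- feeder: gravity nut feeder fixed to the bench: grey foot plate 160x110x8 mm (front edge 70 mm ahead of the origin), blue sheet-metal stand, polished steel chute 30 mm wide inside, falling 30 degrees to the feeder's -x (its front, roughly towards the robot). Chute's back 0.22 m high. Stand 65 mm behind the lip; its pivot ears, 30 mm behind, reach down to 0.12 m. Origin: on the bench under its middle, z up
- chute_lip (a point): lower end of the chute where the nuts fall out: middle of its floor's edge, 135 mm above the bench, 85 mm ahead of the feeder's origin; its sheet reaches 6 mm lower. Nuts leave at up to 0.9 m/s towards the feeder's -x: with the pan's rim 20 mm below the lip they land within 70 mm ahead of it, so stop the pan's far wall 10 to 18 mm behind the lip
- push_plate (a point): middle of the front face of the red push plate, 52 mm wide, 46 mm high, hanging under the chute; the face looks to the feeder's -x. Gate shut: the face is upright, 8 mm ahead of the lip, spanning 52 to 98 mm above the bench
- gate (a joint): angle of the spring-loaded rocker gate: 0 shut, 0.5 rad fully open at its stop. Pushing the plate back (feeder's +x) opens it; pushed by an upright pan wall, the wall goes back 13 mm for 0.24 rad, 22 mm for 0.4, 28 mm to the stop. From about 0.25 rad the catch is below the chute's floor and the nuts run. Needs 2 to 3 N; springs shut when released
- nut_1: steel hex nut, 25 mm across corners, 10 mm thick, 40 g; one of four alike, queued in the feeder's chute at the start, nut_1 being number 1 from the lip. Origin: centre of its underside, z through the hole
- nut_2: steel hex nut, 25 mm across corners, 10 mm thick, 40 g; one of four alike, queued in the feeder's chute at the start, nut_2 being number 2 from the lip. Origin: centre of its underside, z through the hole
- nut_3: steel hex nut, 25 mm across corners, 10 mm thick, 40 g; one of four alike, queued in the feeder's chute at the start, nut_3 being number 3 from the lip. Origin: centre of its underside, z through the hole
- nut_4: steel hex nut, 25 mm across corners, 10 mm thick, 40 g; one of four alike, queued in the feeder's chute at the start, nut_4 being number 4 from the lip. Origin: centre of its underside, z through the hole
- flux_tin: red and cream round tin, 50 mm across, 23 mm high, bystander; origin under its centre
- reel_solder: blue reel of solder wire, 55 mm across, 45 mm high, bystander; origin under its centre
- spare_reel: orange reel of copper wire, 65 mm across, 50 mm high, bystander; origin under its centre
- board: narrow circuit board, 24x92x11 mm, lying flat along its y axis, bystander; origin under its centre
- pen: black marker pen, 17 mm thick, 138 mm long along its y axis, bystander; origin under its centre

How it is judged (in metres and radians):
On the way, in this order (a step that is already met when the one before it is completed fails the run):
1. the dipper is lifted off the bench in the gripper, the gate still shut (height (world z) of dipper above 0.03 m and contact force between dipper and the fingers above 0.5 N and value of joint gate below 0.06 rad), for 0.2 s.
2. the dipper, held in the air, pushes the gate open (height (world z) of dipper above 0.03 m and contact force between dipper and the fingers above 0.5 N and value of joint gate above 0.12 rad and contact force between dipper and feeder above 0.2 N).
3. all four nuts lie in the pan, still held in the air (height (world z) of dipper above 0.03 m and contact force between dipper and the fingers above 0.5 N and horizontal distance between each of nut_1, nut_2, nut_3, nut_4 and dipper_in below 0.042 m and z of nut_1 in the frame of dipper_in between -0.004 and 0.045 m and z of nut_2 in the frame of dipper_in between -0.004 and 0.045 m and z of nut_3 in the frame of dipper_in between -0.004 and 0.045 m and z of nut_4 in the frame of dipper_in between -0.004 and 0.045 m), for 0.2 s.
At the end, for the whole second after the job is handed in: the gripper holds the dipper, its underside at least 0.15 m above the bench, within 0.12 rad of level, at rest (0.02 m/s, 0.15 rad/s), clear of the feeder, whose gate is shut (under 0.06 rad); each nut lies in the pan (within 42 mm of its middle, at most 45 mm above its floor) (height (world z) of dipper above 0.15 m and angle between dipper's own z axis and vertical below 0.12 rad and linear speed of dipper below 0.02 m/s and angular speed of dipper below 0.15 rad/s and contact force between dipper and the fingers above 0.5 N and contact force between dipper and feeder below 0.05 N and value of joint gate below 0.06 rad and horizontal distance between each of nut_1, nut_2, nut_3, nut_4 and dipper_in below 0.042 m and z of nut_1 in the frame of dipper_in between -0.004 and 0.045 m and z of nut_2 in the frame of dipper_in between -0.004 and 0.045 m and z of nut_3 in the frame of dipper_in between -0.004 and 0.045 m and z of nut_4 in the frame of dipper_in between -0.004 and 0.045 m); the arm keeps its last pose, push and grip.
It fails at once if a nut falls on the bench or the floor (height (world z) of any of nut_1, nut_2, nut_3, nut_4 below 0.002 m).
It fails at once if a bystander is shifted more than 30 mm (distance of any of flux_tin, reel_solder, spare_reel, board, pen from where it was at the start of the episode above 0.03 m).
It also fails if it takes over 38 s, if anything falls off the work surface, if the arm or the gripper's body presses on something with over 40 N, if the wrist force passes 120 N, or if a joint passes its speed limit or range.

ROBOT

A 6-joint arm with a two-finger parallel gripper is mounted at the origin on a cart in front of the work surface, level with it; the furniture and walls round the work are solid. World frame = base frame: x ahead of the robot, y to its left, z up, the work surface at z = 0. Lengths are in m, angles in degrees, forces in N, time in s.
With the tool pointing down it reaches from about 0.375 to 0.9 m from the base axis. Payload 3.1 kg.
Tool frame: the origin (TCP) lies midway between the tips of the shut fingers; the grasp point (between the pads) lies 19 mm behind it; z points along the fingers, y is the line along which they close (so a half turn about z gives the same grasp; the last joint's range is limited). The gripper opens to 87 mm and grips with 3 to 60 N. Pads are 19 mm wide; open, the fingers measure 117 mm over their backs; the gripper's body (75 mm by 190 mm) begins 51 mm behind the grasp point.
Start: joints at [-76.977, 30.224, 82.088, -0, 67.689, -10.227], TCP at [0.247, -0.574, 0.223] pointing down, gripper open.
Joint ranges: [-176.69, 176.69], [-43.24, 126.21], [12.49, 139.97], [-82, 262], [0, 151.66], [-163.58, 163.58]. Speed limits (degrees/s): [159.86, 159.86, 180, 180, 180, 180].

INTERFACE

Orientations are given as a 3x3 rotation matrix whose columns are the frame's x, y, z axes.
In Python, from rig import read_state, optics, bot gives the robot as it stands. The module is installed in compiled form; this text tells all that it offers.
- The arm moves only by the tool send_rows, never from a script. Its argument "commands" is a list of rows, each a list of 7 numbers: the turn, a rotation vector about the tool's x, y, z in units of 5 degrees (1.0 is 5 degrees), then the shift along the tool's x, y, z in units of 30 mm (1.0 is 30 mm), then the opening, from 0 (shut) to 1 (fully open). In form: [[rx, ry, rz, tx, ty, tz, gripper], ...]. A call has 1 to 20 rows; each row is the pose to reach, as a shift and turn from the pose commanded when the call began, along the tool's axes at that moment; what a row does not reach only later rows make up. A row lasts 1/12 s, in which the tool goes at most 41.7 mm and 7.16 degrees, less where a joint would pass 70% of its speed; a pose out of reach is approached as far as the arm can. A call with a gripper value outside its range is refused whole. The fingers move at their own pace and stop on an object; the grip force is fixed at half the most. Time passes only in rows, so rows that repeat a pose let the fingers close. It gives the time, the measured TCP pose, the force, the opening and the grip force at its end, in the units of the state.
- read_state(): the state, without advancing time (a new reading comes with each control period).
- optics.capture(name): name is "scene" or "top"; returns a dict with "image" (384x512x3 uint8, blue, green, red), "intrinsics" (3x3 intrinsics, pixels), "extrinsics" (4x4, takes a point from world to camera coordinates). Camera axes: x right, y down, z forward; pixel columns grow to the right and rows downward; lengths in m; the calibration is good to about 2 mm. A picture is of the moment at which its call begins. There is no depth.
- bot.hand_in(): hands the job in; it is judged then, once.
The state is a dict: "time_s": time; "joint_positions": joint angles; "qvel": joint speeds; "tau": joint torques, N m; "position": TCP position; "tcp_rot": TCP orientation; "force": force on the tool from outside, world axes, zero at the start; "moment": the same for the moment, N m; "opening": opening from 0.0 (shut) to 1.0 (fully open); "grasp_force": force on a finger pad.
Only numpy, scipy, OpenCV 4.12 (cv2) and the standard library are available. Lean on these libraries where they do the work, as an engineer would, in place of code of your own. Each camera call takes 0.05 s, during which the arm holds its last target. There are 200 camera calls.

## Working session

There is one attempt and no reset: what is moved stays moved. The work goes in short steps, Python scripts to look and compute and a tool call to move; the robot and the scene stay as the last step left them, time stands still between calls to the robot, and variables do not carry over. Pictures are saved under pics/ and viewed, at most 10 in all, crops included, and the job is handed in when it is done.

Besides the shell and the picture viewer there is one more tool, called after "Call:" as name(argument=value, ...), one argument or row to a line, values as JSON. send_rows: Moves the arm, as the interface text tells. Its arguments: {"type":"object","properties":{"commands":{"type":"array","items":{"type":"array","items":{"type":"number"}}}},"required":["commands"]}

```bash
mkdir -p pics
python3 - <<'E'
from rig import read_state, optics, bot
import cv2,numpy as np
s=read_state();print(s)
for n in("scene","top"):
    c=optics.capture(n);cv2.imwrite(f"pics/{n}0.png",c["image"]);np.savez(n+"0.npz",**c);print(c["intrinsics"],c["extrinsics"])
E
```

```text
{'time_s': 0.0, 'joint_positions': array([-7.69777738e+01,  3.02802082e+01,  8.21571325e+01, -1.11927902e-03,
        6.76878243e+01, -1.02270830e+01]), 'qvel': array([ 0.01472607, -0.02889802, -0.02693316, -0.06704671,  0.01881431,
        0.01009079]), 'tau': array([ 5.86179940e-04, -4.40039277e+01, -1.76593101e+01,  6.34329719e-02,
        5.83601114e-02, -1.60797017e-04]), 'position': array([ 0.24656368, -0.57350916,  0.22155416]), 'tcp_rot': array([[ 9.18793128e-01,  3.94739062e-01, -5.09848254e-04],
       [ 3.94739218e-01, -9.18790747e-01,  2.12428858e-03],
       [ 3.70095824e-04, -2.15303885e-03, -9.99997614e-01]]), 'force': array([-0.23948647, -0.01093377, -0.50847834]), 'moment': array([ 0.00246345, -0.02696733,  0.04393626]), 'grasp_force': 0.0, 'opening': 1.0002889956952117}
[[420.83316599   0.         253.63409299]
 [  0.         420.83316599 187.32200831]
 [  0.           0.           1.        ]] [[-0.7611915  -0.64851656 -0.00371165  0.55484477]
 [-0.40103288  0.47519172 -0.78317652  0.19665599]
 [ 0.50966668 -0.59465882 -0.62178836  0.9551236 ]
 [ 0.          0.          0.          1.        ]]
[[458.41734627   0.         259.55561492]
 [  0.         458.41734627 188.20632534]
 [  0.           0.           1.        ]] [[-0.02051442 -0.99978799 -0.00176906  0.26938016]
 [-0.98863479  0.02054909 -0.14892612  0.5189283 ]
 [ 0.1489309  -0.00130618 -0.98884674  1.1526252 ]
 [ 0.          0.          0.          1.        ]]
```

View pics/scene0.png

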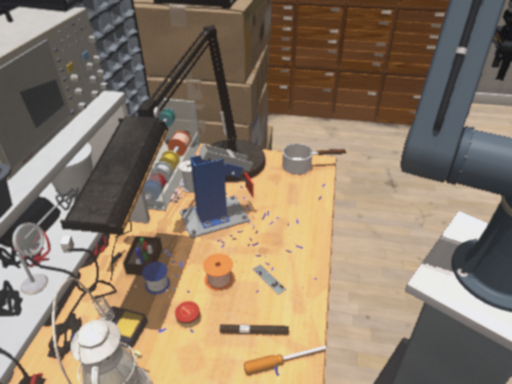

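View pics/top0.png

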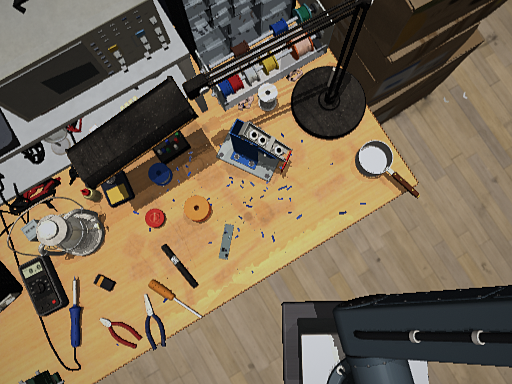

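Scene view: dipper at (298,158), feeder at (212,200) with its red plate at (249,184). Top view: pan at (375,159) with its handle running to (417,193), feeder about (258,150), and nuts in a chute that falls toward (287,160). Next I'll enlarge these areas.

Run:
```python
import cv2,numpy as np
t=cv2.imread("pics/top0.png");s=cv2.imread("pics/scene0.png")
a=cv2.resize(t[100:200,210:310],(400,400),interpolation=cv2.INTER_CUBIC)
b=cv2.resize(s[135:235,165:265],(400,400),interpolation=cv2.INTER_CUBIC)
cv2.imwrite("pics/c1.png",np.hstack([a,b]))
a=cv2.resize(t[120:220,340:440],(400,400),interpolation=cv2.INTER_CUBIC)
b=cv2.resize(s[120:220,260:360],(400,400),interpolation=cv2.INTER_CUBIC)
cv2.imwrite("pics/c2.png",np.hstack([a,b]))
```

```text
(no output)
```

View pics/c1.png

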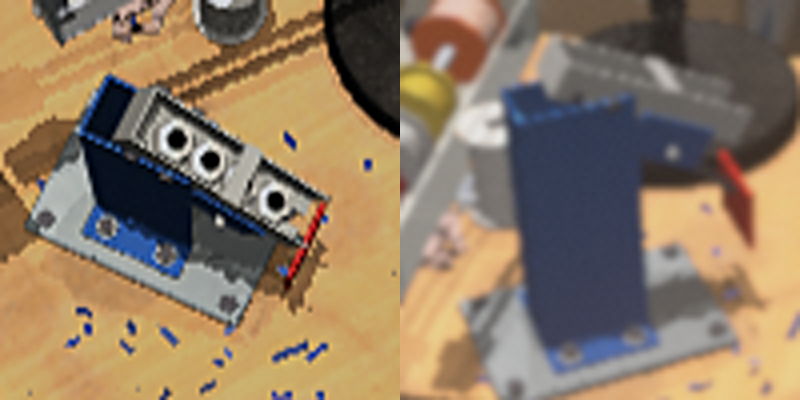

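View pics/c2.png

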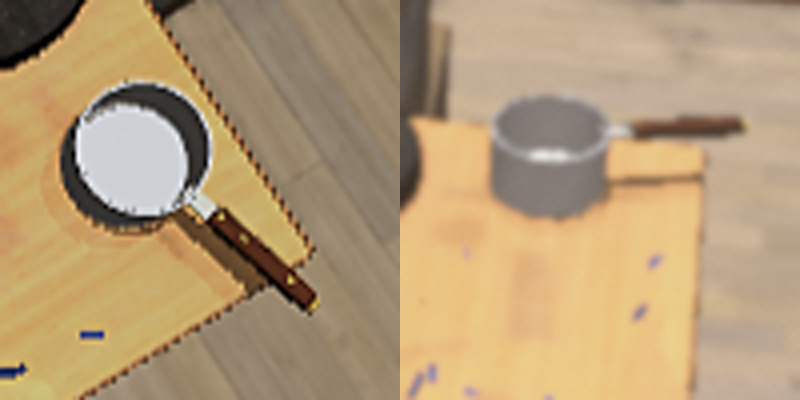

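Crop 1 shows the foot plate's near edge running from about (216,157) to (269,181) in top pixels, the chute's far edge from (248,122) to (292,149), and the red plate from (291,151) to (282,171). Crop 2 shows the pan rim centred near (376,157) and the handle running from (394,173) to (418,196) in the top view.

```bash
cat > h.py <<'E'
import numpy as np,cv2
def ray(c,p):
    E=c["extrinsics"];R=E[:3,:3];o=-R.T@E[:3,3]
    d=R.T@np.linalg.solve(c["intrinsics"],[p[0],p[1],1]);return o,d
def onz(c,p,z):
    o,d=ray(c,p);return o+d*(z-o[2])/d[2]
def proj(c,P):
    E=c["extrinsics"];q=c["intrinsics"]@(E[:3,:3]@np.asarray(P)+E[:3,3]);return q[:2]/q[2]
def tri(c1,p1,c2,p2):
    A=[];b=[]
    for c,p in((c1,p1),(c2,p2)):
        o,d=ray(c,p);d/=np.linalg.norm(d);M=np.eye(3)-np.outer(d,d);A.append(M);b.append(M@o)
    return np.linalg.lstsq(np.vstack(A),np.hstack(b),rcond=None)[0]
E
python3 - <<'E'
from h import *
np.set_printoptions(precision=4,suppress=True)
t=dict(np.load("top0.npz"));s=dict(np.load("scene0.npz"))
ang=lambda a,b:np.degrees(np.arctan2(*(b-a)[[1,0]]))
T=lambda x,y:(x/4+210-.4,y/4+100-.4)
S=lambda x,y:((x-400)/4+165-.4,y/4+135-.4)
a,b=onz(t,T(25,228),.008),onz(t,T(236,326),.008);print("foot near edge",a,b,ang(b,a),np.linalg.norm(b-a))
f=onz(t,T(272,250),.008);print("front edge pt",f,ang(b,f)-90)
# stand bottom blue flange / foot corners in scene
print("scene foot corners",[onz(s,S(*p),.008) for p in((737,345),(660,240))])
# red plate
for n,c,z in(("top",t,.098),("scene",s,None)):
    i=c["image"].astype(int);m=((i[...,2]>130)&(i[...,1]<80)&(i[...,0]<80)).astype(np.uint8)
    m2=np.zeros_like(m)
    (m2[140:180,275:300].__setitem__(slice(None),m[140:180,275:300]) if n=="top" else m2[165:205,240:262].__setitem__(slice(None),m[165:205,240:262]))
    ys,xs=np.nonzero(m2);print(n,len(xs),cv2.boxPoints(cv2.minAreaRect(np.c_[xs,ys].astype(np.float32))).tolist())
p,q=onz(t,T(325,203),.098),onz(t,T(290,285),.098);print("plate top ends",p,q,ang(q,p)-90)
# dipper
D=lambda x,y:(x/4+340-.4,y/4+120-.4)
h0,h1=onz(t,D(213,218),.054),onz(t,D(311,303),.054);print("handle",h0,h1,ang(h1,h0),np.linalg.norm(h1-h0))
i=t["image"].astype(int);hsv=cv2.cvtColor(t["image"],cv2.COLOR_BGR2HSV)
rim=[(142,82),(212,140),(195,195),(75,150),(85,108),(180,95),(205,115),(62,160)]
for q in rim: print(q,onz(t,D(*q),.055)[:2])
pts=np.array([onz(t,D(*q),.055)[:2] for q in rim[:-1]])
A=np.c_[2*pts,np.ones(len(pts))];x=np.linalg.lstsq(A,(pts**2).sum(1),rcond=None)[0];print("rim fit",x[:2],np.sqrt(x[2]+x[:2]@x[:2]))
E
```

```text
foot near edge [0.6177 0.3746 0.008 ] [0.5478 0.234  0.008 ] 63.56871344179601 0.15706317298453157
front edge pt [0.5991 0.2086 0.008 ] -116.36287633462804
scene foot corners [array([0.5419, 0.2385, 0.008 ]), array([0.6525, 0.1925, 0.008 ])]
top 25 [[281.2000427246094, 167.60000610351562], [289.8000183105469, 150.39999389648438], [291.0000305175781, 151.0], [282.4000549316406, 168.20001220703125]]
scene 29 [[244.68821716308594, 173.109130859375], [247.31626892089844, 172.18930053710938], [254.62806701660156, 193.08016967773438], [252.00001525878906, 194.0]]
plate top ends [0.6096 0.1785 0.098 ] [0.5579 0.2018 0.098 ] -114.29847585920653
handle [ 0.5518 -0.0856  0.054 ] [ 0.4953 -0.1447  0.054 ] 46.304549537692395 0.0817810911140982
(142, 82) [ 0.6424 -0.0448]
(212, 140) [ 0.6029 -0.0879]
(195, 195) [ 0.5669 -0.0747]
(75, 150) [0.5981 0.0011]
(85, 108) [ 0.6258 -0.0068]
(180, 95) [ 0.6332 -0.069 ]
(205, 115) [ 0.6196 -0.0844]
(62, 160) [0.5917 0.0099]
rim fit [ 0.5983 -0.0433] 0.04476391237071948
```

```bash
cat > go.py <<'E'
import numpy as np,sys
from scipy.spatial.transform import Rotation as R
from rig import read_state
def go(pos,yaw,tilt=0):
    s=read_state();T=s["tcp_rot"];c,n=np.cos(np.radians(yaw)),np.sin(np.radians(yaw))
    G=np.array([[c,n,0],[n,-c,0],[0,0,-1.]])@R.from_euler('y',tilt,degrees=True).as_matrix()
    print("rot",np.round(np.degrees(R.from_matrix(T.T@G).as_rotvec())/5,3),"shift",np.round(T.T@(np.array(pos)-s["position"])/.03,3))
if __name__=="__main__": go([float(v) for v in sys.argv[1:4]],float(sys.argv[4]))
E
python3 go.py .543 -.0975 .15 45; python3 go.py .543 -.0975 .029 45
```

```text
rot [-0.022 -0.008 -4.35 ] shift [ 15.342 -10.675   2.414]
rot [-0.022 -0.008 -4.35 ] shift [ 15.34  -10.667   6.448]
```

Call:
send_rows(
  commands=[
    [0, 0, -1, 3.8, -2.6, 0.6, 1],
    [0, 0, -2.2, 7.6, -5.3, 1.2, 1],
    [0, 0, -3.3, 11.5, -8, 1.8, 1],
    [0, 0, -4.35, 15.34, -10.67, 2.4, 1],
    [0, 0, -4.35, 15.34, -10.67, 2.4, 1],
    [0, 0, -4.35, 15.34, -10.67, 2.4, 1],
    [0, 0, -4.35, 15.34, -10.67, 2.4, 1],
    [0, 0, -4.35, 15.34, -10.67, 2.4, 1],
    [0, 0, -4.35, 15.34, -10.67, 2.4, 1],
    [0, 0, -4.35, 15.34, -10.67, 2.4, 1],
    [0, 0, -4.35, 15.34, -10.67, 2.4, 1],
    [0, 0, -4.35, 15.34, -10.67, 2.4, 1],
    [0, 0, -4.35, 15.34, -10.67, 2.4, 1],
    [0, 0, -4.35, 15.34, -10.67, 2.4, 1],
    [0, 0, -4.35, 15.34, -10.67, 2.4, 1],
    [0, 0, -4.35, 15.34, -10.67, 2.4, 1],
    [0, 0, -4.35, 15.34, -10.67, 2.4, 1],
    [0, 0, -4.35, 15.34, -10.67, 2.4, 1],
  ],
)

```text
time_s: 1.6
position: [0.5426, -0.0996, 0.1506]
tcp_rot: [[0.708, 0.706, -0.001], [0.706, -0.708, -0.0], [-0.001, -0.0, -1.0]]
force: [0.0, 0.5, 0.5]
opening: 0.997
grasp_force: 0.0
```

```bash
python3 go.py .543 -.0975 .029 45
```

```text
rot [-0.003  0.006 -0.017] shift [ 0.062 -0.039  4.052]
```

Call:
send_rows(
  commands=[
    [0, 0, 0, 0.05, -0.04, 1, 1],
    [0, 0, 0, 0.05, -0.04, 2, 1],
    [0, 0, 0, 0.05, -0.04, 3, 0.8],
    [0, 0, 0, 0.05, -0.04, 4.05, 0.6],
    [0, 0, 0, 0.05, -0.04, 4.05, 0.5],
    [0, 0, 0, 0.05, -0.04, 4.05, 0.45],
    [0, 0, 0, 0.05, -0.04, 4.05, 0.4],
    [0, 0, 0, 0.05, -0.04, 4.05, 0.35],
    [0, 0, 0, 0.05, -0.04, 4.05, 0.3],
    [0, 0, 0, 0.05, -0.04, 4.05, 0.25],
    [0, 0, 0, 0.05, -0.04, 4.05, 0.2],
    [0, 0, 0, 0.05, -0.04, 4.05, 0.15],
    [0, 0, 0, 0.05, -0.04, 4.05, 0],
    [0, 0, 0, 0.05, -0.04, 4.05, 0],
    [0, 0, 0, 0.05, -0.04, 4.05, 0],
    [0, 0, 0, 0.05, -0.04, 4.05, 0],
    [0, 0, 0, 0.05, -0.04, 4.05, 0],
    [0, 0, 0, 0.05, -0.04, 4.05, 0],
  ],
)

```text
time_s: 3.1
position: [0.5437, -0.0966, 0.0292]
tcp_rot: [[0.707, 0.707, 0.001], [0.707, -0.707, -0.0], [0.0, 0.0, -1.0]]
force: [0.3, 0.4, 1.6]
opening: 0.157
grasp_force: 29.8
```

Run:
```python
from rig import read_state,optics
import cv2,numpy as np
s=read_state();print(s["position"],s["opening"],s["grasp_force"])
o=[]
for n,(y,x) in(("top",(100,330)),("scene",(100,240))):
    c=optics.capture(n);o.append(cv2.resize(c["image"][y:y+120,x:x+120],(400,400),interpolation=cv2.INTER_CUBIC))
cv2.imwrite("pics/g1.png",np.hstack(o))
```

```text
[ 0.54367624 -0.09661881  0.02917527] 0.157174007326449 29.779432509094477
```

View pics/g1.png

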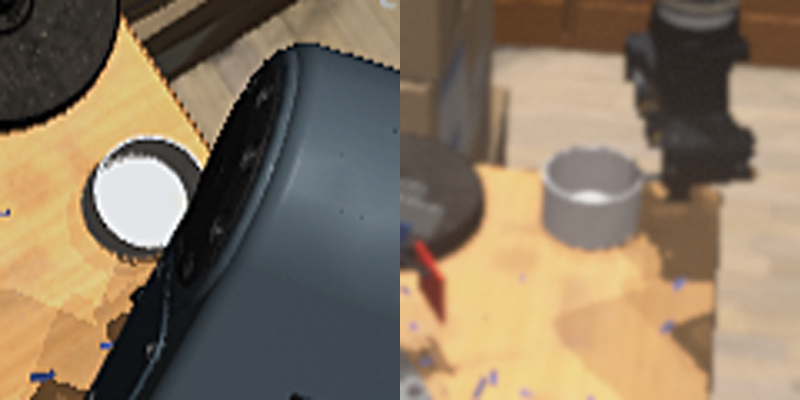

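The grip closed at 13.7 mm with the handle between the pads, and the pan hasn't moved. Now to lift it and swing it in front of the feeder.

Call:
send_rows(
  commands=[
    [0, 0, 0, 0, 0, -0.4, 0],
    [0, 0, 0, 0, 0, -0.8, 0],
    [0, 0, 0, 0, 0, -1.3, 0],
    [0, 0, 0, 0, 0, -1.8, 0],
    [0, 0, 0, 0, 0, -2, 0],
    [0, 0, 0, 0, 0, -2, 0],
    [0, 0, -0.4, 0.3, -0.4, -2, 0],
    [0, 0, -0.9, 0.7, -0.9, -2, 0],
    [0, 0, -1.4, 1.1, -1.5, -2, 0],
    [0, 0, -1.9, 1.5, -2.1, -2, 0],
    [0, 0, -2.5, 1.9, -2.7, -2, 0],
    [0, 0, -3, 2.3, -3.2, -2, 0],
    [0, 0, -3.4, 2.6, -3.6, -2, 0],
    [0, 0, -3.7, 2.8, -3.9, -2, 0],
    [0, 0, -3.84, 2.94, -4.05, -2, 0],
    [0, 0, -3.84, 2.94, -4.05, -2, 0],
    [0, 0, -3.84, 2.94, -4.05, -2, 0],
    [0, 0, -3.84, 2.94, -4.05, -2, 0],
  ],
)

```text
time_s: 4.7
position: [0.5202, 0.0512, 0.0889]
tcp_rot: [[0.436, 0.9, 0.0], [0.9, -0.436, -0.0], [-0.0, 0.0, -1.0]]
force: [0.1, 0.7, -1.0]
opening: 0.157
grasp_force: 29.9
```

Run:
```python
from rig import read_state,optics
import cv2,numpy as np
from h import proj
s=read_state();print(s["position"],s["opening"],s["grasp_force"],s["joint_positions"])
u=np.array([.435,.9,0]);P=s["position"]+.077*u;P[2]-=.029
w=np.array([-.9,.435,0])
print("pan pred",P)
o=[]
for n in("top","scene"):
    c=optics.capture(n);np.savez(n+"1.npz",**c);im=cv2.resize(c["image"],None,fx=5,fy=5,interpolation=cv2.INTER_CUBIC)
    a=np.linspace(0,6.283,60)
    for z,col in((.055,(0,255,0)),(0,(255,0,255))):
        pts=np.array([proj(c,P+.045*(np.cos(t)*u+np.sin(t)*w)+[0,0,z]) for t in a])*5+2
        for p in pts: cv2.circle(im,tuple(int(v) for v in p),1,col,-1)
    L=np.array([.5898,.1956,.135])
    for q in(L+.015*w,L-.015*w,L-.008*u+[0,0,-.037]+.026*w,L-.008*u+[0,0,-.037]-.026*w,L-.008*u+[0,0,-.083]+.026*w,L-.008*u+[0,0,-.083]-.026*w): cv2.circle(im,tuple(int(v) for v in proj(c,q)*5+2),3,(255,255,0),-1)
    x,y=(int(v) for v in proj(c,(P+L)/2)*5);o.append(im[max(0,y-250):max(0,y-250)+500,x-200:x+200])
cv2.imwrite("pics/g2.png",np.hstack(o))
```

```text
[0.52017377 0.05117501 0.0889178 ] 0.1567306201673003 29.857038147747517 [-6.63457928e+00  3.42121536e+01  1.03350478e+02 -1.90623455e-02
  4.24253220e+01  1.92193027e+01]
pan pred [0.55366877 0.12047501 0.0599178 ]
```

View pics/g2.png

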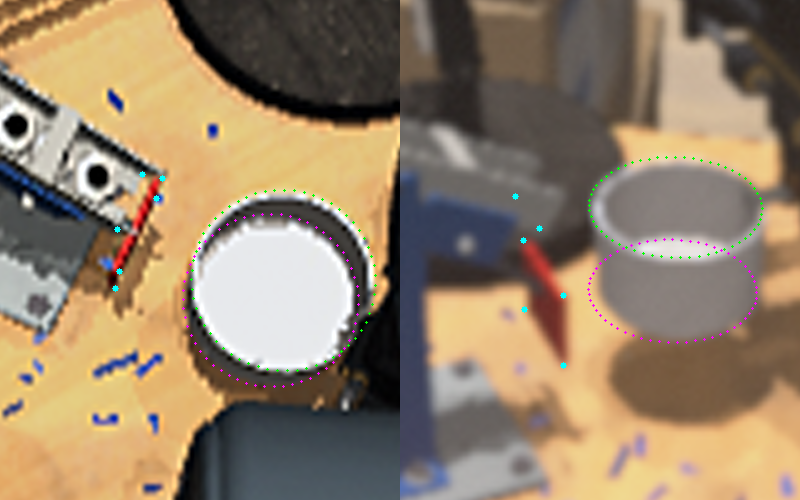

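The overlay matches the pan (level, as predicted) and the plate to about 1 px. Next I'll approach to light contact.

Call:
send_rows(
  commands=[
    [0, 0, 0, 0.25, 0, 0, 0],
    [0, 0, 0, 0.5, 0, 0, 0],
    [0, 0, 0, 0.7, 0, 0, 0],
    [0, 0, 0, 0.8, 0, 0, 0],
    [0, 0, 0, 0.8, 0, 0, 0],
    [0, 0, 0, 0.8, 0, 0, 0],
  ],
)

```text
time_s: 5.3
position: [0.5303, 0.0737, 0.089]
tcp_rot: [[0.434, 0.901, -0.0], [0.901, -0.434, -0.0], [-0.0, -0.0, -1.0]]
force: [-0.4, -0.1, -1.4]
opening: 0.154
grasp_force: 29.9
```

Call:
send_rows(
  commands=[
    [0, 0, 0, 0.1, 0, 0, 0],
    [0, 0, 0, 0.2, 0, 0, 0],
    [0, 0, 0, 0.3, 0, 0, 0],
    [0, 0, 0, 0.3, 0, 0, 0],
    [0, 0, 0, 0.3, 0, 0, 0],
  ],
)

```text
time_s: 5.72
position: [0.5344, 0.0816, 0.0891]
tcp_rot: [[0.435, 0.9, 0.0], [0.9, -0.435, 0.0], [0.0, 0.0, -1.0]]
force: [-0.3, -0.3, -2.1]
opening: 0.153
grasp_force: 29.9
```

Call:
send_rows(
  commands=[
    [0, 0, 0, 0.15, 0, 0, 0],
    [0, 0, 0, 0.3, 0, 0, 0],
    [0, 0, 0, 0.45, 0, 0, 0],
    [0, 0, 0, 0.6, 0, 0, 0],
    [0, 0, 0, 0.66, 0, 0, 0],
    [0, 0, 0, 0.66, 0, 0, 0],
    [0, 0, 0, 0.66, 0, 0, 0],
    [0, 0, 0, 0.66, 0, 0, 0],
    [0, 0, 0, 0.66, 0, 0, 0],
    [0, 0, 0, 0.66, 0, 0, 0],
  ],
)

```text
time_s: 6.55
position: [0.5423, 0.0992, 0.0889]
tcp_rot: [[0.435, 0.9, -0.001], [0.9, -0.435, 0.0], [-0.0, -0.001, -1.0]]
force: [-1.3, -1.0, -3.6]
opening: 0.159
grasp_force: 30.0
```

Run:
```python
from rig import read_state,optics
import cv2,numpy as np
s=read_state();print(s["position"],s["force"])
o=[]
for n,(y,x) in(("top",(110,225)),("scene",(135,200))):
    c=optics.capture(n);o.append(cv2.resize(c["image"][y:y+100,x:x+80],(400,500),interpolation=cv2.INTER_CUBIC))
cv2.imwrite("pics/g3.png",np.hstack(o))
```

```text
[0.54229797 0.09923196 0.08886533] [-1.31264819 -1.01198167 -3.57115818]
```

View pics/g3.png

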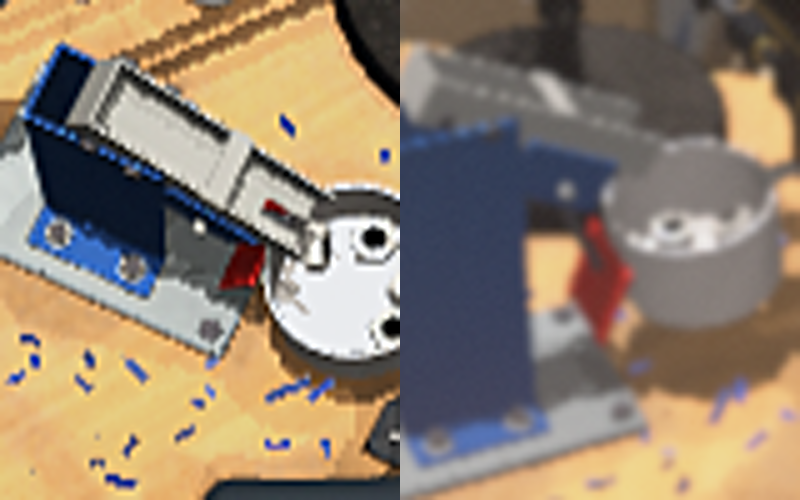

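The chute is empty. Two nuts show clearly in the pan, and something sits right under the lip at crop (318,250). I'll wait a moment and look closer.

Call:
send_rows(
  commands=[
    [0, 0, 0, 0, 0, 0, 0],
    [0, 0, 0, 0, 0, 0, 0],
    [0, 0, 0, 0, 0, 0, 0],
    [0, 0, 0, 0, 0, 0, 0],
    [0, 0, 0, 0, 0, 0, 0],
    [0, 0, 0, 0, 0, 0, 0],
  ],
)

```text
time_s: 7.15
position: [0.5428, 0.0993, 0.0891]
tcp_rot: [[0.435, 0.9, -0.0], [0.9, -0.435, 0.0], [0.0, -0.0, -1.0]]
force: [-1.6, -1.5, -2.9]
opening: 0.164
grasp_force: 30.0
```

Run:
```python
from rig import read_state,optics
import cv2,numpy as np
o=[]
for n,(y,x) in(("top",(140,270)),("scene",(150,230))):
    c=optics.capture(n);o.append(cv2.resize(c["image"][y:y+50,x:x+50],(400,400),interpolation=cv2.INTER_CUBIC))
cv2.imwrite("pics/g4.png",np.hstack(o))
```

```text
(no output)
```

View pics/g4.png

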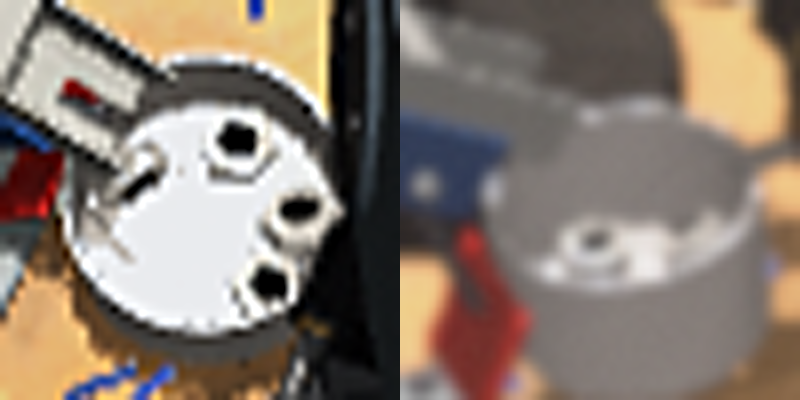

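Run:
```python
from h import *
from rig import read_state
t=dict(np.load("top1.npz"));s=dict(np.load("scene1.npz"));np.set_printoptions(precision=4,suppress=True)
u=np.array([.435,.9]);w=np.array([-.9,.435]);P=read_state()["position"][:2]+.077*u;print("pan",P)
for n,p in(("lean",(135,175)),("a",(238,140)),("b",(300,210)),("c",(270,285))):
    px=(p[0]/8+270-.45,p[1]/8+140-.45)
    for z in(.074,.085,.1,.115):
        q=onz(t,px,z);d=q[:2]-P;r=proj(s,q);print(n,z,"rel u,w",d@u,d@w,"scene crop",(r[0]+.45-230)*8+400,(r[1]+.45-150)*8)
```

```text
pan [0.5763 0.1686]
lean 0.074 rel u,w 0.022709418188259858 -0.0004318661822837067 scene crop 548.2998737824439 281.30005200523715
lean 0.085 rel u,w 0.022323512560499907 0.0019417215100397955 scene crop 551.8873937332105 258.33663945018543
lean 0.1 rel u,w 0.021797277613554468 0.005178431999571975 scene crop 556.86999133839 226.44345252056655
lean 0.115 rel u,w 0.021271042666609025 0.008415142489104153 scene crop 561.9601216021063 193.86195811530615
a 0.074 rel u,w -0.0024612714871018147 -0.024460815493304672 scene crop 589.4016238682188 221.61117566830376
a 0.085 rel u,w -0.002605051398480749 -0.021856084886708562 scene crop 592.8305462466437 199.27562836266839
a 0.1 rel u,w -0.0028011149139975213 -0.018304179514077406 scene crop 597.5933696884401 168.25122578010155
a 0.115 rel u,w -0.0029971784295142936 -0.014752274141446252 scene crop 602.4595797775107 136.55337623777996
b 0.074 rel u,w -0.029549768471770748 -0.01188832694667378 scene crop 679.1554347161482 222.40679211024076
b 0.085 rel u,w -0.029432974603778146 -0.009404535529082964 scene crop 682.4149837977734 200.0592291438511
b 0.1 rel u,w -0.029273710238333653 -0.006017547232368346 scene crop 686.9425355470767 169.01820314074325
b 0.115 rel u,w -0.029114445872889205 -0.0026305589356536273 scene crop 691.5683552488717 137.30344920751213
c 0.074 rel u,w -0.03065390709117287 0.014204319329093171 scene crop 715.8336660299724 265.50497185051813
c 0.085 rel u,w -0.03052649212548075 0.01643711640551656 scene crop 719.0764564948317 242.701801305275
c 0.1 rel u,w -0.030352744444991434 0.019481839691548423 scene crop 723.580388326925 211.0303360026778
c 0.115 rel u,w -0.03017899676450212 0.022526562977580163 scene crop 728.1816647707105 178.67434735324764
```

All four nuts are in the pan. Three lie flat, and the fourth leans on the far wall, low inside at about 23 mm from the middle. Now to draw back gently, then raise.

Call:
send_rows(
  commands=[
    [0, 0, 0, -0.1, 0, 0, 0],
    [0, 0, 0, -0.3, 0, 0, 0],
    [0, 0, 0, -0.6, 0, 0, 0],
    [0, 0, 0, -0.9, 0, 0, 0],
    [0, 0, 0, -1.2, 0, 0, 0],
    [0, 0, 0, -1.5, 0, 0, 0],
    [0, 0, 0, -1.8, 0, 0, 0],
    [0, 0, 0, -2.1, 0, 0, 0],
    [0, 0, 0, -2.4, 0, 0, 0],
    [0, 0, 0, -2.7, 0, 0, 0],
    [0, 0, 0, -2.9, 0, 0, 0],
    [0, 0, 0, -3, 0, 0, 0],
    [0, 0, 0, -3, 0, 0, 0],
    [0, 0, 0, -3, 0, 0, 0],
  ],
)

```text
time_s: 8.42
position: [0.5039, 0.0182, 0.0891]
tcp_rot: [[0.436, 0.9, 0.0], [0.9, -0.436, 0.0], [0.0, 0.0, -1.0]]
force: [0.5, 0.4, -2.3]
opening: 0.159
grasp_force: 30.0
```

Call:
send_rows(
  commands=[
    [0, 0, 0, 0, 0, -0.1, 0],
    [0, 0, 0, 0, 0, -0.3, 0],
    [0, 0, 0, 0, 0, -0.6, 0],
    [0, 0, 0, 0, 0, -1, 0],
    [0, 0, 0, 0, 0, -1.4, 0],
    [0, 0, 0, 0, 0, -1.8, 0],
    [0, 0, 0, 0, 0, -2.2, 0],
    [0, 0, 0, 0, 0, -2.6, 0],
    [0, 0, 0, 0, 0, -3, 0],
    [0, 0, 0, 0, 0, -3.4, 0],
    [0, 0, 0, 0, 0, -3.8, 0],
    [0, 0, 0, 0, 0, -4.1, 0],
    [0, 0, 0, 0, 0, -4.3, 0],
    [0, 0, 0, 0, 0, -4.4, 0],
    [0, 0, 0, 0, 0, -4.4, 0],
    [0, 0, 0, 0, 0, -4.4, 0],
    [0, 0, 0, 0, 0, -4.4, 0],
  ],
)

```text
time_s: 9.83
position: [0.5031, 0.0184, 0.2204]
tcp_rot: [[0.435, 0.9, -0.002], [0.9, -0.435, 0.0], [-0.0, -0.002, -1.0]]
force: [0.4, 0.2, -3.3]
opening: 0.157
grasp_force: 30.0
```

Run:
```python
from rig import read_state,optics
import cv2,numpy as np
from h import proj
s=read_state();print(s["position"],s["opening"],s["grasp_force"])
u=np.array([.435,.9,0]);w=np.array([-.9,.435,0]);up=np.array([0,0,1.]);G=s["position"]+[0,0,.019]
o=[]
for n in("top","scene"):
    c=optics.capture(n);np.savez(n+"2.npz",**c);im=cv2.resize(c["image"],None,fx=5,fy=5,interpolation=cv2.INTER_CUBIC)
    for tilt,col in((0,(0,255,0)),(.1,(255,0,255))):
        uu=u*np.cos(tilt)-up*np.sin(tilt);zz=up*np.cos(tilt)+u*np.sin(tilt)
        for t in np.linspace(0,6.283,50):
          for z in(.008,-.047):
            p=proj(c,G+.077*uu+z*zz+.045*(np.cos(t)*uu+np.sin(t)*w))*5+2
            cv2.circle(im,tuple(int(v) for v in p),1,col,-1)
    x,y=(int(v) for v in proj(c,G+.09*u)*5);o.append(im[max(0,y-250):max(0,y-250)+500,x-200:x+200])
cv2.imwrite("pics/g5.png",np.hstack(o))
```

```text
[0.5031316  0.01835832 0.22041834] 0.15723486565326647 29.998842095956206
```

View pics/g5.png

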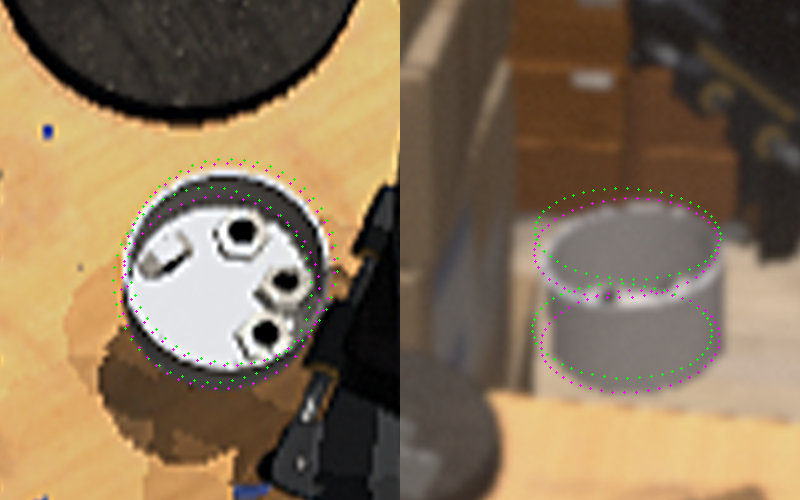

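The pan hangs at about 0.1 rad nose-down from a small slip in the grip, with all four nuts inside. I'll level it by tilting the tool.

Call:
send_rows(
  commands=[
    [0, 0.1, 0, 0, 0, 0, 0],
    [0, 0.25, 0, 0, 0, 0, 0],
    [0, 0.4, 0, 0, 0, 0, 0],
    [0, 0.55, 0, 0, 0, 0, 0],
    [0, 0.7, 0, 0, 0, 0, 0],
    [0, 0.85, 0, 0, 0, 0, 0],
    [0, 1, 0, 0, 0, 0, 0],
    [0, 1.15, 0, 0, 0, 0, 0],
    [0, 1.25, 0, 0, 0, 0, 0],
    [0, 1.3, 0, 0, 0, 0, 0],
    [0, 1.3, 0, 0, 0, 0, 0],
    [0, 1.3, 0, 0, 0, 0, 0],
    [0, 1.3, 0, 0, 0, 0, 0],
  ],
)

```text
time_s: 11.02
position: [0.5037, 0.0183, 0.2211]
tcp_rot: [[0.432, 0.9, 0.049], [0.895, -0.435, 0.102], [0.113, 0.0, -0.994]]
force: [0.1, 0.2, -3.1]
opening: 0.16
grasp_force: 30.0
```

Run:
```python
from rig import read_state,optics
import cv2,numpy as np
from h import proj
s=read_state();print(s["position"],s["opening"],s["tcp_rot"][2])
u=np.array([.435,.9,0]);w=np.array([-.9,.435,0]);up=np.array([0,0,1.]);G=s["position"]-.019*s["tcp_rot"][:,2]
o=[]
for n in("top","scene"):
    c=optics.capture(n);np.savez(n+"3.npz",**c);im=cv2.resize(c["image"],None,fx=8,fy=8,interpolation=cv2.INTER_CUBIC)
    for tilt,col in((0,(0,255,0)),(.1,(255,0,255))):
        uu=u*np.cos(tilt)-up*np.sin(tilt);zz=up*np.cos(tilt)+u*np.sin(tilt)
        for t in np.linspace(0,6.283,50):
          for z in(.008,-.047):
            p=proj(c,G+.077*uu+z*zz+.045*(np.cos(t)*uu+np.sin(t)*w))*8+4
            cv2.circle(im,tuple(int(v) for v in p),1,col,-1)
    x,y=(int(v) for v in proj(c,G+.077*u-[0,0,.02])*8);o.append(im[max(0,y-250):max(0,y-250)+500,x-200:x+200])
cv2.imwrite("pics/g6.png",np.hstack(o))
```

```text
[0.50372996 0.01832316 0.22106169] 0.1597437724860005 [ 1.13195500e-01  4.42082077e-05 -9.93572734e-01]
```

View pics/g6.png

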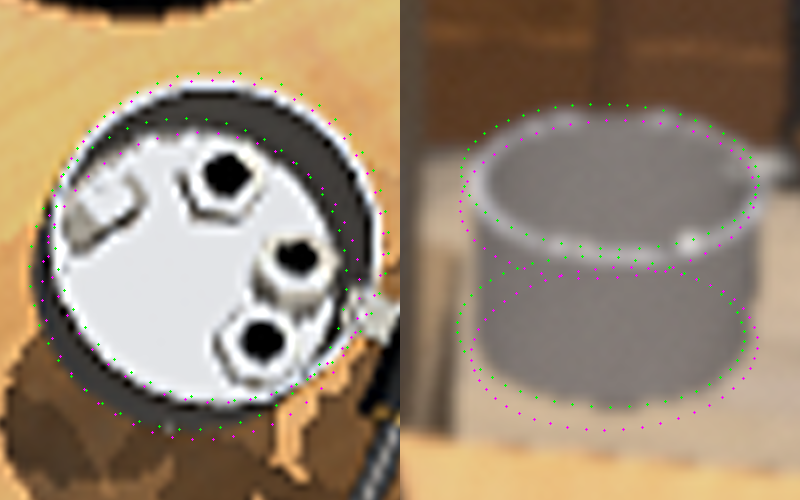

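The pan's rim now matches the level overlay (left and right rim edges both at y≈190), about 0.19 m up, and all four nuts are inside. I'll hold to settle, then check the gate and steadiness numerically.

Call:
send_rows(
  commands=[
    [0, 0, 0, 0, 0, 0, 0],
    [0, 0, 0, 0, 0, 0, 0],
    [0, 0, 0, 0, 0, 0, 0],
    [0, 0, 0, 0, 0, 0, 0],
    [0, 0, 0, 0, 0, 0, 0],
    [0, 0, 0, 0, 0, 0, 0],
    [0, 0, 0, 0, 0, 0, 0],
    [0, 0, 0, 0, 0, 0, 0],
    [0, 0, 0, 0, 0, 0, 0],
    [0, 0, 0, 0, 0, 0, 0],
    [0, 0, 0, 0, 0, 0, 0],
    [0, 0, 0, 0, 0, 0, 0],
  ],
)

```text
time_s: 12.12
position: [0.5037, 0.0183, 0.2211]
tcp_rot: [[0.432, 0.9, 0.049], [0.895, -0.435, 0.102], [0.113, 0.0, -0.994]]
force: [0.8, 0.0, -2.8]
opening: 0.158
grasp_force: 30.0
```

Run:
```python
from rig import read_state,optics,bot
import cv2,numpy as np
c=optics.capture("scene")["image"]
def red(i):
    i=i[165:205,240:262].astype(int);m=(i[...,2]>130)&(i[...,1]<80)&(i[...,0]<80);ys,xs=np.nonzero(m);return len(xs),xs.mean(),ys.mean()
a=red(np.load("scene0.npz")["image"]);b=red(c);print(a,b)
d=cv2.absdiff(c,np.load("scene3.npz")["image"])[100:260,230:360];print("motion diff",d.mean(),(d>25).sum())
print(read_state()["qvel"])
if abs(a[1]-b[1])<.6 and abs(a[2]-b[2])<1 and d.mean()<3: print(bot.hand_in())
```

```text
(29, np.float64(8.586206896551724), np.float64(15.172413793103448)) (30, np.float64(8.3), np.float64(14.366666666666667))
motion diff 0.7851282051282051 0
[-0.08140891 -0.01885779 -0.04737937  0.05616946  0.0188221   0.07497522]
the job is handed in; nothing more can be done
None
```

I handed the job in at about 12 s: all four nuts are in the dipper, held level and steady about 19 cm above the bench, with the feeder gate shut; the judge gave no result back.

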